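# Load the key display turntable

## Task

Load the turntable display: take the three round-headed key blanks from the counter one after another and lay each flat on the turntable pad of its own colour, with its round head wholly on the pad. Keep the pads on the turntable, leave the two square-headed blanks, the deadbolt and the paperweight where they are, and finish with the turntable at rest.

Things in the scene. Friction and masses are not known exactly. Their poses are not given: they have to be found in the camera images.
- round_red: Loose key blank of anodised aluminium, all red, with a ROUND head 10 mm thick; a disc of 36 mm diameter with a dark dot (ring hole). A blade 8 mm wide and 4 mm thick runs out of the head along +x, tip 50 mm from the head's centre, underside 3 mm above the counter. About 25 g. Origin: centre of the head's underside; z up, x along the blade.
- round_blue: Loose key blank of anodised aluminium, all blue, with a ROUND head 10 mm thick; a disc of 36 mm diameter with a dark dot (ring hole). A blade 8 mm wide and 4 mm thick runs out of the head along +x, tip 50 mm from the head's centre, underside 3 mm above the counter. About 25 g. Origin: centre of the head's underside; z up, x along the blade.
- round_yellow: Loose key blank of anodised aluminium, all yellow, with a ROUND head 10 mm thick; a disc of 36 mm diameter with a dark dot (ring hole). A blade 8 mm wide and 4 mm thick runs out of the head along +x, tip 50 mm from the head's centre, underside 3 mm above the counter. About 25 g. Origin: centre of the head's underside; z up, x along the blade.
- square_red: Loose key blank of anodised aluminium, all red, with a SQUARE head 10 mm thick; 36 mm by 36 mm, sides along x and y, with a dark slot. A blade 8 mm wide and 4 mm thick runs out of the head along +x, tip 50 mm from the head's centre, underside 3 mm above the counter. About 25 g. Origin: centre of the head's underside; z up, x along the blade. To be left alone.
- square_blue: Loose key blank of anodised aluminium, all blue, with a SQUARE head 10 mm thick; 36 mm by 36 mm, sides along x and y, with a dark slot. A blade 8 mm wide and 4 mm thick runs out of the head along +x, tip 50 mm from the head's centre, underside 3 mm above the counter. About 25 g. Origin: centre of the head's underside; z up, x along the blade. To be left alone.
- pad_red: The red round pad, a weighted disc lying on the chrome turntable: 62 mm wide, 4 mm thick, 100 g, flat, no rim; upper face 39 mm above the counter. A blade may point any way on it. Origin: centre of its underside. Pads lie 66 mm from the turntable's axis, 120 degrees apart (their mean is the axis). Turntable: 200 mm disc, top 35 mm above the counter, a boss 22 mm wide, 12 mm high in the middle.
- pad_blue: The blue round pad, a weighted disc lying on the chrome turntable: 62 mm wide, 4 mm thick, 100 g, flat, no rim; upper face 39 mm above the counter. A blade may point any way on it. Origin: centre of its underside. The turntable's foot is fixed but its disc turns freely on a bearing (a sideways push of 0.2 N on a pad turns it) and stays where left. For its size see the red pad.
- pad_yellow: The yellow round pad, a weighted disc lying on the chrome turntable: 62 mm wide, 4 mm thick, 100 g, flat, no rim; upper face 39 mm above the counter. A blade may point any way on it. Origin: centre of its underside. The turntable's foot is fixed but its disc turns freely on a bearing (a sideways push of 0.2 N on a pad turns it) and stays where left. For its size see the red pad.
- deadbolt: Loose gunmetal deadbolt, to be left alone: a round housing of 52 mm diameter, 24 mm high, with a thumb-turn on top (37 mm high in all) and an 18 mm thick bolt reaching 52 mm from the centre along +x. 350 g. Origin: centre of the housing's underside.
- paperweight: Loose green glass paperweight, to be left alone: a dome 66 mm wide and 40 mm high, 250 g. Origin: centre of its underside.
Not all that is in view belongs to the job. What is shaped like the round_red but pink is not meant. Several things have the shape of the pad_yellow; the one meant has the colours described above.

How it is judged:
By the outcome, as a careful person would: the job done as asked, in the order asked, and still so for the second after the job is handed in, with the robot touching nothing.
It also fails if it takes over 83 s, if anything falls off the work surface, if the arm or the gripper's body presses on something with over 40 N, if the wrist force passes 120 N, or if a joint passes its speed limit or range.

## Robot

A 7-joint arm with a two-finger parallel gripper is mounted at the origin on the work surface. World frame = base frame: x ahead of the robot, y to its left, z up, the work surface at z = 0. Lengths are in m, angles in rad, forces in N, time in s.
With the tool pointing down it reaches from about 0.425 to 0.925 m from the base axis. Payload 6.8 kg.
Tool frame: the origin (TCP) lies at the very end of the fingers, on their centre line; the grasp point (between the pads) lies 19 mm behind it; z points along the fingers, x is the direction in which the jaws open and shut, and the axes are right-handed (so a half turn about z gives the same grasp; the last joint's range is limited). The gripper opens to 85 mm and grips with 20 to 120 N. Pads are 22 mm wide; open, the fingers measure 114 mm over their backs; the gripper's body (76 mm by 85 mm) begins 54 mm behind the grasp point. The pads swing forward as they close: fully open they stand 13 mm farther back than shut.
Start: joints at [-1.357, 0.477, 0.022, 1.555, -0.011, 1.109, -0.083], TCP at [0.213, 0.64, 0.231] pointing down, gripper open.
Joint ranges: [-2.96, 2.96], [-0.34, 2.1], [-1.41, 1.46], [0.24, 2.44], [-1.37, 4.51], [0.17, 1.92], [-2.96, 2.96]. Speed limits (rad/s): [2.39, 2.39, 3.14, 3.14, 3.14, 3.14, 3.14].

## Interface

Orientations are given as a rotation vector (axis times angle).
In Python, from workcell import arm, eoat, planner, eyes gives the robot as it stands. Calls block until the motion is done:
- arm.move_to(position, orientation): joint-space move of the TCP to a pose.
- arm.line_to(position, attitude=None, speed=0.15): straight line of the TCP; attitude=None keeps the orientation; speed is the mean speed in m/s.
- arm.goto_joints(angles): joint-space move.
- eoat.grip(opening, strength=None): finger opening in m; strength is the grip in N (None keeps the last); returns when the fingers have stopped.
- arm.hold(seconds).
- planner.solve_ik(position, orientation): joint angles nearest the present ones, or None.
- arm.sense(): the state.
- eyes.snapshot(name): name is "scene" or "top"; returns a dict with "frame" (400x640x3 uint8, red, green, blue), "range_z" (400x640 float32, m along the optical axis (not along the pixel's ray), 0 where there is no reading), "camera_matrix" (3x3 intrinsics, pixels), "extrinsics" (4x4, takes a point from camera to world coordinates). Camera axes: x right, y down, z forward; pixel columns grow to the right and rows downward; lengths in m; the calibration is good to about 2 mm. A picture is of the moment at which its call begins.
A pose or a line that the arm cannot do raises arm.Unreachable and nothing moves.
- arm.finish_job(): hands the job in, once; it reports no verdict.
The state is a dict: "clock": time; "joint_pos": joint angles; "joint_velocities": joint speeds; "effort": joint torques, N m; "ee_pos": TCP position; "tool_rot": TCP orientation; "ft_force": force on the tool from outside, world axes, zero at the start; "torque": the same for the moment, N m; "finger_gap": finger opening in m.
Only numpy, scipy, OpenCV 4.12 (cv2) and the standard library are available. Lean on these libraries where they do the work, as an engineer would, in place of code of your own. Each camera call takes 0.05 s, during which the arm holds its last target.

## Working session

There is one attempt and no reset: what is moved stays moved. The work goes in short steps, each a Python script; the robot and the scene stay as the last script left them, time stands still between calls to the robot, and variables do not carry over. Pictures are saved under pics/ and viewed, and the job is handed in when it is done.

```bash
mkdir -p pics; ls; python3 - <<'E'
from workcell import arm, eoat, planner, eyes
import cv2,numpy as np,pickle
s=arm.sense();print(s['clock'],s['ee_pos'],s['tool_rot'],s['finger_gap'])
for n in("scene","top"):
    d=eyes.snapshot(n);pickle.dump(d,open(f'{n}0.pkl','wb'))
    cv2.imwrite(f'pics/{n}0.png',d['frame'][:,:,::-1])
    print(n,d['camera_matrix'].tolist(),d['extrinsics'].round(3).tolist())
E
```

```text
pics
0.0 [0.21328962 0.63976906 0.23031901] [ 2.54760000e+00  1.83623307e+00 -2.24841621e-03] 0.08512261145623151
scene [[437.5345834816376, 0.0, 323.98920163606675], [0.0, 437.5345834816376, 198.29094931208448], [0.0, 0.0, 1.0]] [[0.881, 0.373, -0.292, 0.83], [0.474, -0.699, 0.536, -0.592], [-0.004, -0.61, -0.792, 0.849], [0.0, 0.0, 0.0, 1.0]]
top [[431.8335432439094, 0.0, 318.77993437828775], [0.0, 431.8335432439094, 191.9027574051488], [0.0, 0.0, 1.0]] [[-0.022, -0.998, 0.057, 0.473], [-1.0, 0.022, -0.01, -0.046], [0.009, -0.058, -0.998, 1.047], [0.0, 0.0, 0.0, 1.0]]
```

View pics/scene0.png

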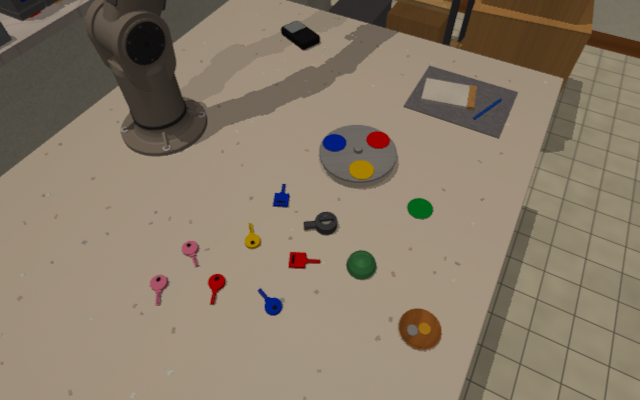

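View pics/top0.png

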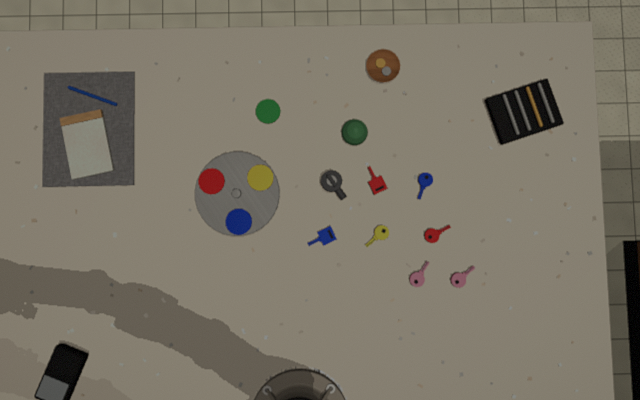

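Key candidates in the top view:
- **Red:** round_red at (432,235). The lookalikes are square_red (377,185) and the pinks (418,279) and (459,280).
- **Blue:** round_blue at (425,180). The lookalike is square_blue (327,236).
- **Yellow:** round_yellow at (380,233).
- **Pads on the turntable:** red (211,181), blue (239,222), yellow (260,178). The green disc (268,111) and the discs in the bowl (383,66) are not meant.

Next I'll crop close and measure.

```bash
cat > h.py <<'E'
import cv2,numpy as np
def ray(d,u,v,z):
    K=d['camera_matrix'];T=d['extrinsics']
    r=T[:3,:3]@np.array([(u-K[0,2])/K[0,0],(v-K[1,2])/K[1,1],1.])
    return T[:3,3]+r*(z-T[2,3])/r[2]
def proj(d,p):
    T=d['extrinsics'];K=d['camera_matrix'];c=T[:3,:3].T@(np.array(p)-T[:3,3]);q=K@c
    return q[:2]/q[2]
HUE={'red':[(0,7),(173,180)],'blue':[(110,130)],'yellow':[(18,33)]}
def blobs(d,col,minA=30):
    hsv=cv2.cvtColor(d['frame'],cv2.COLOR_RGB2HSV);h,s,v=cv2.split(hsv)
    m=np.zeros(h.shape,bool)
    for a,b in HUE[col]: m|=(h>=a)&(h<=b)
    m=(m&(s>185)&(v>70)).astype(np.uint8)
    cs,_=cv2.findContours(m,cv2.RETR_EXTERNAL,cv2.CHAIN_APPROX_NONE)
    out=[]
    for c in cs:
        mm=np.zeros_like(m);cv2.drawContours(mm,[c],-1,1,-1)
        if mm.sum()<minA: continue
        out.append((mm,c))
    return out
def measure(d,mm,z):
    """centre/axis of contour pixels cast on plane z; head centre = opened mask centroid"""
    k=cv2.getStructuringElement(cv2.MORPH_ELLIPSE,(7,7))
    up=cv2.resize(mm,None,fx=4,fy=4,interpolation=cv2.INTER_LINEAR)
    big=cv2.morphologyEx(up,cv2.MORPH_OPEN,cv2.getStructuringElement(cv2.MORPH_ELLIPSE,(25,25)))
    def cen(m):
        ys,xs=np.nonzero(m);return (xs.mean()+.5)/4-.5,(ys.mean()+.5)/4-.5
    hc=cen(big) if big.any() else cen(up)
    H=ray(d,*hc,z)
    ys,xs=np.nonzero(mm)
    P=np.array([ray(d,x,y,z)[:2] for x,y in zip(xs,ys)])
    rr=np.linalg.norm(P-H[:2],axis=1);tip=P[rr>.026]
    ang=None
    if len(tip): t=tip.mean(0)-H[:2];ang=np.arctan2(t[1],t[0])
    return hc,H,ang,rr.max()
E
python3 - <<'E'
from h import *
import pickle
for n in('top','scene'):
    d=pickle.load(open(n+'0.pkl','rb'))
    for c in HUE:
        for mm,_ in blobs(d,c):
            hc,H,a,r=measure(d,mm,.010)
            Hp=ray(d,*hc,.039)
            print(n,c,mm.sum(),np.round(hc,1),'z10',H[:2].round(4),'z39',Hp[:2].round(4),None if a is None else round(np.degrees(a),1),r.round(3))
d=pickle.load(open('top0.pkl','rb'))
f=d['frame'][:,:,::-1]
a=cv2.resize(f[150:300,300:490],None,fx=4,fy=4,interpolation=cv2.INTER_CUBIC)
cv2.imwrite('pics/crop.png',a)
E
```

```text
top red 166 [431.6 235. ] z10 [ 0.4228 -0.3244] z39 [ 0.4242 -0.3166] -66.7 0.033
top red 493 [211.1 180.9] z10 [0.5643 0.2016] z39 [0.5617 0.1947] -16.0 0.03
top red 208 [377.2 184.4] z10 [ 0.5472 -0.1975] z39 [ 0.5451 -0.1933] 23.3 0.046
top blue 188 [326.2 235.3] z10 [ 0.4279 -0.0719] z39 [ 0.4291 -0.0711] 113.0 0.032
top blue 485 [238.3 221.3] z10 [0.4659 0.1375] z39 [0.4661 0.1324] -19.3 0.03
top blue 154 [425.  179.4] z10 [ 0.5568 -0.3135] z39 [ 0.5545 -0.306 ] 157.7 0.035
scene red 263 [216.2 282. ] z10 [ 0.426  -0.3281] z39 [ 0.44   -0.3372] -64.0 0.047
scene red 293 [297.3 259.8] z10 [ 0.55   -0.2011] z39 [ 0.5596 -0.2146] 23.6 0.048
scene red 297 [377.7 139.5] z10 [0.5539 0.22  ] z39 [0.5634 0.1919] 120.3 0.032
scene blue 256 [272.6 305.6] z10 [ 0.5593 -0.3166] z39 [ 0.5687 -0.3261] 158.9 0.047
scene blue 199 [281.  199.2] z10 [ 0.4307 -0.076 ] z39 [ 0.4445 -0.0938] 113.4 0.048
scene blue 299 [334.1 142.3] z10 [0.455  0.1552] z39 [0.468  0.1294] 112.7 0.032
scene yellow 117 [424.  328.4] z10 [ 0.8475 -0.2161] z39 [ 0.8469 -0.2291] None 0.012
scene yellow 213 [252.1 240.6] z10 [ 0.435  -0.2067] z39 [ 0.4487 -0.22  ] 129.4 0.048
scene yellow 370 [360.9 169.4] z10 [0.56   0.1018] z39 [0.5693 0.0779] 121.0 0.033
```

View pics/crop.png

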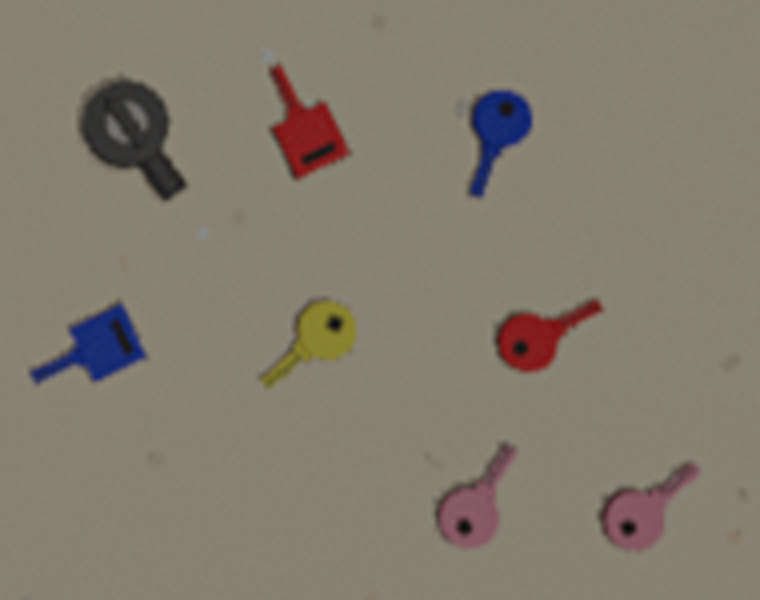

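The crop confirms the three round heads: red at (525,342), blue (501,118) and yellow (325,330). The heads with a slot (the squares) and the pinks stay out. Now the yellow fix from the top view and the IK plan.

```bash
sed -i 's/(s>185)&(v>70)/(s>(130 if col=="yellow" else 185))\&(v>70)/' h.py
cat >> h.py <<'E'
from scipy.spatial.transform import Rotation as Ro
def rv(p):
    c,s=np.cos(p),np.sin(p)
    return Ro.from_matrix(np.array([[c,s,0],[s,-c,0],[0,0,-1.]])).as_rotvec()
E
python3 - <<'E'
from h import *
import pickle
from workcell import planner
for n in('top','scene'):
    d=pickle.load(open(n+'0.pkl','rb'))
    for mm,_ in blobs(d,'yellow'):
            hc,H,a,r=measure(d,mm,.010)
            print(n,mm.sum(),np.round(hc,1),H[:2].round(4),ray(d,*hc,.039)[:2].round(4),a and round(np.degrees(a),1),r.round(3))
for nm,xy,z,a in[('red',(.4244,-.3263),.0,-65),('blue',(.558,-.315),.0,158.5),('yel',(.434,-.205),.0,129),
  ('pr',(.5625,.193),.04,None),('pb',(.467,.131),.04,None),('py',(.569,.078),.04,None)]:
    for off in ((90,-90) if a is not None else range(-180,180,30)):
        q=planner.solve_ik([*xy,z],rv(np.radians((a or 0)+off)));q2=planner.solve_ik([*xy,z+.12],rv(np.radians((a or 0)+off)))
        print(nm,(a or 0)+off,None if q is None else np.round(q,2),q2 is not None and np.round(q2[6],2))
E
```

```text
top 204 [380.9 232.3] [ 0.432  -0.2031] [ 0.4331 -0.1987] 128.7 0.047
top 522 [259.9 177.1] [0.5708 0.0845] [0.568  0.0808] -170.5 0.031
top 155 [534.1 106.2] [ 0.7304 -0.5873] [ 0.7232 -0.5721] 14.6 0.051
top 74 [380.   62.8] [ 0.8456 -0.2136] [ 0.8352 -0.2089] None 0.012
scene 117 [424.  328.4] [ 0.8475 -0.2161] [ 0.8469 -0.2291] None 0.012
scene 238 [252.1 240.5] [ 0.435  -0.2066] [ 0.4486 -0.2199] 129.7 0.049
scene 387 [361.  169.4] [0.5603 0.1018] [0.5696 0.0778] 115.1 0.033
red 25 [ 0.21  0.63  0.43  2.06 -0.5   0.54  1.43] 1.34
red -155 [-0.19  0.93  1.05  2.09 -1.14  0.87 -1.15] -1.29
blue 248.5 [-0.25  1.04  1.05  1.83 -1.1   0.99 -0.65] -0.84
blue 68.5 [ 0.13  0.74  0.41  1.81 -0.44  0.68  1.98] 2.06
yel 219 [-0.33  0.73  0.84  2.21 -0.98  0.64 -1.22] -1.27
yel 39 [-0.03  0.58  0.42  2.19 -0.52  0.47  1.48] 1.3
pr -180 [-0.27  0.6  -0.22  1.88  0.2   0.69  2.54] 2.64
pr -150 [-1.21  1.08  1.26  1.94 -1.19  1.13 -2.06] -2.27
pr -120 [-1.21  1.08  1.26  1.94 -1.19  1.13 -1.53] -1.74
pr -90 [-0.85  0.66  0.56  1.92 -0.52  0.71 -1.55] -1.64
pr -60 [-0.82  0.65  0.52  1.92 -0.49
[... 1059 characters left out ...]
4  0.05  0.54  2.17] 2.24
py -180 [-0.13  0.57 -0.15  1.93  0.14  0.65  2.78] 2.89
py -150 [-1.04  1.06  1.26  1.99 -1.19  1.11 -1.84] -2.08
py -120 [-1.04  1.06  1.26  1.99 -1.19  1.11 -1.32] -1.55
py -90 [-0.67  0.64  0.57  1.97 -0.53  0.69 -1.34] -1.41
py -60 [-0.69  0.65  0.6   1.97 -0.56  0.7  -0.79] -0.95
py -30 [-0.65  0.63  0.54  1.97 -0.5   0.68 -0.32] -0.45
py 0 [-0.59  0.61  0.46  1.96 -0.43  0.66  0.14] 0.03
py 30 [-0.53  0.59  0.38  1.96 -0.35  0.65  0.59] 0.52
py 60 [-0.45  0.58  0.26  1.95 -0.24  0.64  1.02] 0.99
py 90 [-0.37  0.57  0.16  1.95 -0.15  0.64  1.46] 1.47
py 120 [-0.3   0.56  0.07  1.94 -0.06  0.64  1.9 ] 1.94
py 150 [-0.21  0.56 -0.04  1.94  0.03  0.64  2.34] 2.41
```

```bash
python3 - <<'E'
from h import *
from workcell import arm,eoat
p=(.4244,-.3263); 
arm.move_to([*p,.12],rv(np.radians(25)))
print(arm.sense()['clock'])
eoat.grip(.05,40)
arm.line_to([*p,.012],speed=.15)
f0=arm.sense()['ft_force'][2]
z=.012
for i in range(8):
    z-=.002
    arm.line_to([*p,z],speed=.02)
    s=arm.sense();f=s['ft_force'][2]-f0
    print(round(z,4),s['ee_pos'].round(4) if hasattr(s['ee_pos'],'round') else s['ee_pos'],round(f,2),s['clock'])
    if abs(f)>2.5 or z<-0.005: break
E
```

```text
3.5667
0.01 [ 0.4248 -0.3264  0.0106] 0.42 5.125
0.008 [ 0.4244 -0.3262  0.008 ] -0.09 5.375
0.006 [ 0.4243 -0.3262  0.0059] 0.53 5.625
0.004 [ 0.4243 -0.3263  0.0038] 0.1 5.875
0.002 [ 0.4243 -0.3263  0.0019] -0.06 6.125
0.0 [ 4.244e-01 -3.262e-01 -1.000e-04] 0.06 6.375
-0.002 [ 0.4243 -0.3262 -0.0021] 0.31 6.625
-0.004 [ 0.4246 -0.3265 -0.003 ] 13.73 6.875
```

```bash
python3 - <<'E'
from h import *
from workcell import arm,eoat,eyes
import pickle
p=(.4244,-.3263)
arm.line_to([*p,.001],speed=.03)
eoat.grip(.03,40)
s=arm.sense();print(s['finger_gap'],s['ft_force'],s['clock'])
arm.line_to([*p,.10],speed=.15)
s=arm.sense();print(s['finger_gap'],s['ft_force'],s['clock'])
d=eyes.snapshot('scene');pickle.dump(d,open('scene1.pkl','wb'))
u,v=proj(d,[*p,.1]).astype(int)
y0=max(0,v-75);x0=max(0,u-100)
cv2.imwrite('pics/g1.png',cv2.resize(d['frame'][y0:y0+150,x0:x0+200,::-1],None,fx=4,fy=4))
E
```

```text
0.034199212822462195 [-0.80038047  1.19627242  4.77052781] 7.4833
0.034287389929569353 [ 0.14431259 -0.1126465  -0.52729916] 8.2917
```

View pics/g1.png

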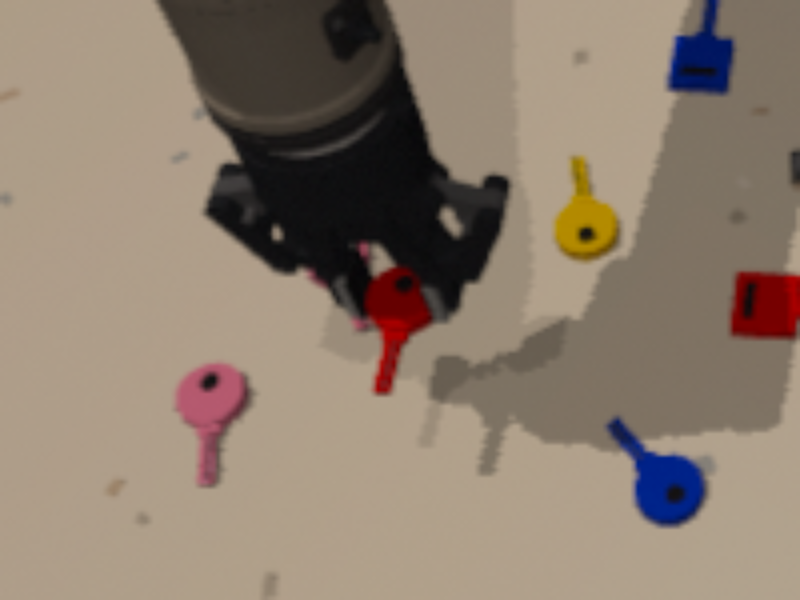

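The picture shows the red key level between the fingers, head at about (395,295) in the crop. Next I place it on the red pad.

```bash
cat >> h.py <<'E'
def place(xy,phi):
    from workcell import arm,eoat
    o=rv(np.radians(phi))
    arm.move_to([*xy,.13],o)
    arm.line_to([*xy,.05],speed=.12)
    arm.hold(.2); f0=arm.sense()['ft_force'][2]
    for z in(.046,.0435,.042,.041,.040,.039):
        arm.line_to([*xy,z],speed=.02)
        f=arm.sense()['ft_force'][2]-f0
        if f>1.5: break
    s=arm.sense();print('down',z,round(f,2),np.round(s['ee_pos'],4),s['finger_gap'])
    eoat.grip(.046)
    arm.line_to([*xy,.13],speed=.15)
    print(arm.sense()['clock'])
def pick(xy,phi,z=.0025):
    from workcell import arm,eoat
    arm.move_to([*xy,.13],rv(np.radians(phi)))
    eoat.grip(.052,40)
    arm.line_to([*xy,.02],speed=.15)
    arm.line_to([*xy,z],speed=.05)
    eoat.grip(.03,40)
    s=arm.sense();print('grip',s['finger_gap'],np.round(s['ft_force'],1))
    arm.line_to([*xy,.13],speed=.15)
    s=arm.sense();print('lift',s['finger_gap'],s['clock'])
def snap(tag,pads=True):
    from workcell import eyes
    for n in('top','scene'):
        d=eyes.snapshot(n)
        cv2.imwrite(f'pics/{n}{tag}.png',d['frame'][:,:,::-1])
        for c in HUE:
            for mm,_ in blobs(d,c):
                hc,H,a,r=measure(d,mm,.010); Hp=ray(d,*hc,.039)
                print(n,c,mm.sum(),np.round(hc,1),'z10',H[:2].round(4),'z39',Hp[:2].round(4),a and round(np.degrees(a)))
E
python3 - <<'E'
from h import *
from workcell import arm
place((.5625,.193),63)
arm.move_to([.558,-.315,.13],rv(np.radians(68.5)))
snap('2')
print(arm.sense()['clock'])
im=cv2.imread('pics/top2.png')[140:250,180:300];cv2.imwrite('pics/c2.png',cv2.resize(im,None,fx=5,fy=5,interpolation=cv2.INTER_CUBIC))
E
```

```text
down 0.039 8.54 [0.5634 0.1928 0.0401] 0.03364233643280942
13.9583
top red 191 [377.2 184.5] z10 [ 0.547  -0.1978] z39 [ 0.5449 -0.1935] None
top red 499 [211.2 180.5] z10 [0.5651 0.2014] z39 [0.5625 0.1944] -29
top blue 184 [326.3 235.3] z10 [ 0.4277 -0.072 ] z39 [ 0.429  -0.0713] 113
top blue 485 [238.1 221.3] z10 [0.4659 0.1381] z39 [0.4661 0.1329] -5
top blue 133 [424.2 181.6] z10 [ 0.5515 -0.3115] z39 [ 0.5493 -0.3041] 157
top yellow 208 [380.9 232.2] z10 [ 0.4321 -0.2031] z39 [ 0.4333 -0.1987] 129
top yellow 517 [260.  177.4] z10 [0.5701 0.0841] z39 [0.5674 0.0805] -76
top yellow 166 [534.1 106.2] z10 [ 0.7304 -0.5871] z39 [ 0.7232 -0.572 ] 12
top yellow 75 [380.   62.8] z10 [ 0.8456 -0.2137] z39 [ 0.8351 -0.209 ] None
scene red 291 [297.3 259.8] z10 [ 0.55   -0.2011] z39 [ 0.5596 -0.2146] 23
scene red 312 [377.9 139.7] z10 [0.5548 0.2194] z39 [0.5643 0.1914] -13
scene blue 254 [272.6 305.6] z10 [ 0.5593 -0.3165] z39 [ 0.5687 -0.326 ] 159
scene blue 117 [283.  196.6] z10 [ 0.4306 -0.0667] z39 [ 0.4444 -0.0848] 108
scene blue 296 [334.2 142.1] z10 [0.4551 0.156 ] z39 [0.4681 0.1302] 111
scene yellow 118 [424.  328.4] z10 [ 0.8476 -0.2162] z39 [ 0.8469 -0.2292] None
scene yellow 387 [360.8 169.5] z10 [0.5599 0.1013] z39 [0.5693 0.0774] 102
15.9
```

View pics/c2.png

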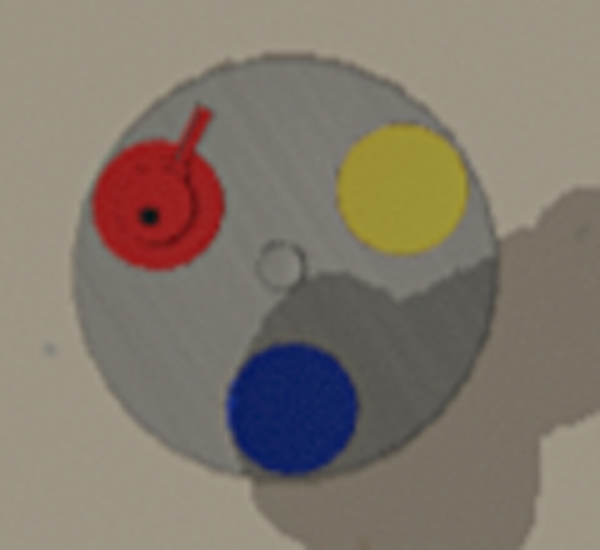

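View pics/scene2.png

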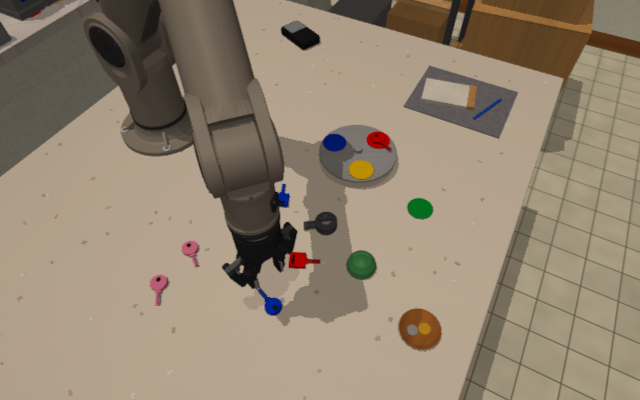

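Red lies centred on the red pad at (155,205) in the crop, and the pads have hardly moved. Blue key next.

```bash
sed -i 's/\.041,\.040,\.039)/.041,.0403)/' h.py
python3 - <<'E'
from h import *
from workcell import arm
pick((.558,-.315),68.5)
place((.467,.1315),0)
arm.move_to([.4335,-.205,.13],rv(np.radians(39)))
snap('3')
print(arm.sense()['clock'])
im=cv2.imread('pics/top3.png')[140:250,180:300];cv2.imwrite('pics/c3.png',cv2.resize(im,None,fx=5,fy=5,interpolation=cv2.INTER_CUBIC))
E
```

```text
grip 0.03346948557864099 [-0.3  0.2  4. ]
lift 0.03378941193180571 19.0667
down 0.041 13.55 [0.4671 0.1315 0.0418] 0.033824796827216286
23.8917
top red 192 [377.2 184.4] z10 [ 0.547  -0.1976] z39 [ 0.5449 -0.1934] None
top red 502 [211.2 180.6] z10 [0.565  0.2015] z39 [0.5624 0.1945] -28
top blue 184 [326.2 235.3] z10 [ 0.4278 -0.0718] z39 [ 0.4291 -0.0711] 112
top blue 495 [238.2 221.3] z10 [0.466  0.1377] z39 [0.4662 0.1325] 89
top yellow 124 [378.1 233.8] z10 [ 0.4285 -0.1962] z39 [ 0.4297 -0.192 ] 133
top yellow 518 [260.  177.5] z10 [0.5699 0.0841] z39 [0.5672 0.0804] -57
top yellow 159 [534.3 106.7] z10 [ 0.7291 -0.5876] z39 [ 0.7219 -0.5724] 15
top yellow 76 [380.   62.8] z10 [ 0.8457 -0.2136] z39 [ 0.8353 -0.2089] None
scene red 294 [297.3 259.8] z10 [ 0.5499 -0.201 ] z39 [ 0.5596 -0.2145] 23
scene red 313 [378.  139.8] z10 [0.555  0.2195] z39 [0.5645 0.1914] -16
scene blue 199 [281.  199.2] z10 [ 0.4307 -0.076 ] z39 [ 0.4445 -0.0938] 113
scene blue 310 [334.3 142. ] z10 [0.455  0.1566] z39 [0.468  0.1307] 98
scene yellow 117 [424.  328.4] z10 [ 0.8475 -0.2163] z39 [ 0.8469 -0.2293] None
scene yellow 237 [252.  240.5] z10 [ 0.4348 -0.2066] z39 [ 0.4485 -0.2199] 130
scene yellow 387 [360.8 169.5] z10 [0.5599 0.1013] z39 [0.5693 0.0774] 102
25.2667
```

View pics/c3.png

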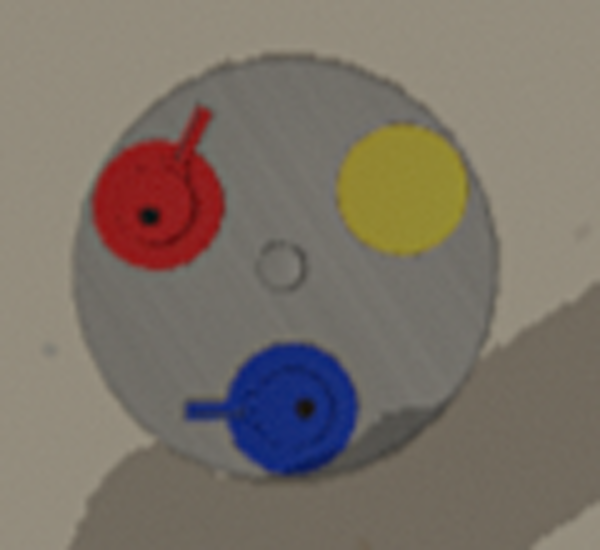

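View pics/top3.png

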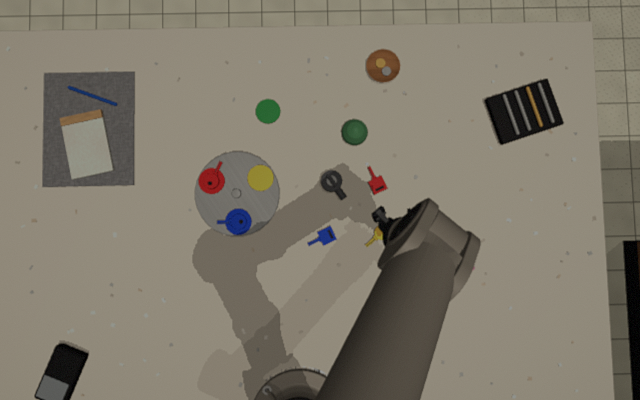

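Blue is centred on its pad, and the pads are still in place. Yellow last; at 123° its blade will point clear of the other pads.

```bash
python3 - <<'E'
from h import *
from workcell import arm
pick((.4335,-.205),39,.003)
place((.568,.079),123)
arm.move_to([.3,-.42,.25],rv(np.radians(39)))
arm.hold(.5)
snap('4'); 
print(arm.sense()['clock'])
im=cv2.imread('pics/top4.png')[140:250,180:300];cv2.imwrite('pics/c4.png',cv2.resize(im,None,fx=5,fy=5,interpolation=cv2.INTER_CUBIC))
im=cv2.imread('pics/scene4.png')[105:205,300:420];cv2.imwrite('pics/d4.png',cv2.resize(im,None,fx=5,fy=5,interpolation=cv2.INTER_CUBIC))
E
```

```text
grip 0.03350860589826287 [-1.6 -0.2  4.9]
lift 0.03346351969513558 28.4333
down 0.042 4.46 [0.5686 0.0792 0.0424] 0.033429330791900434
32.5417
top red 205 [377.2 184.3] z10 [ 0.5472 -0.1976] z39 [ 0.5452 -0.1934] 24
top red 514 [211.1 180.7] z10 [0.5648 0.2016] z39 [0.5622 0.1947] -34
top blue 191 [326.3 235.4] z10 [ 0.4275 -0.072 ] z39 [ 0.4287 -0.0713] 112
top blue 488 [238.4 221.3] z10 [0.466  0.1374] z39 [0.4662 0.1323] 84
top yellow 542 [260.  177.5] z10 [0.57   0.0841] z39 [0.5673 0.0805] -144
top yellow 148 [534.2 106.3] z10 [ 0.7301 -0.5875] z39 [ 0.7229 -0.5723] -176
top yellow 74 [379.9  62.8] z10 [ 0.8456 -0.2133] z39 [ 0.8351 -0.2087] None
scene red 293 [297.3 259.8] z10 [ 0.55   -0.2011] z39 [ 0.5596 -0.2146] 24
scene red 309 [377.8 139.6] z10 [0.5542 0.2199] z39 [0.5638 0.1918] -11
scene blue 199 [281.  199.2] z10 [ 0.4307 -0.076 ] z39 [ 0.4445 -0.0938] 113
scene blue 314 [334.3 142.1] z10 [0.4552 0.1564] z39 [0.4682 0.1305] 98
scene yellow 117 [424.  328.4] z10 [ 0.8475 -0.2161] z39 [ 0.8469 -0.2291] None
scene yellow 416 [360.8 169.5] z10 [0.5598 0.1013] z39 [0.5691 0.0773] -162
35.225
```

View pics/c4.png

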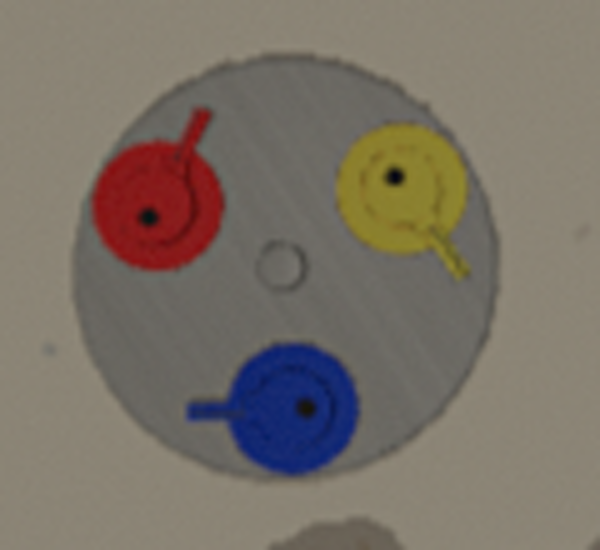

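View pics/d4.png

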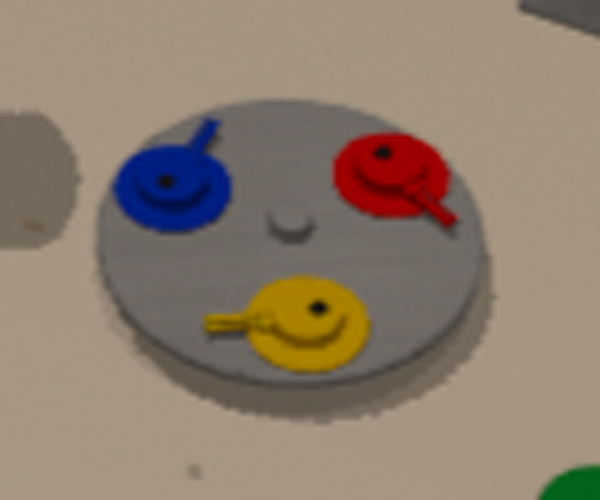

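View pics/top4.png

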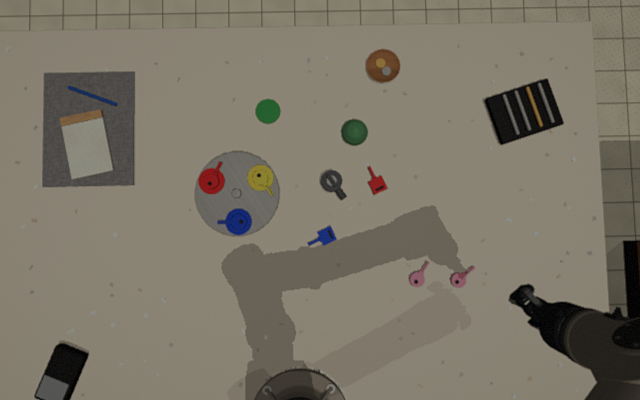

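All three keys lie flat on the pads of their own colour. The pads, squares, deadbolt and paperweight are where they were, and the gripper is clear of everything.

```bash
python3 -c "
from workcell import arm
print(arm.sense()['clock']);print(arm.finish_job())"
```

```text
35.225
the job is handed in; nothing more can be done
None
```

I put the three round-headed blanks on the turntable pads of their own colours, in the order red, blue, yellow. I handed the job in at 35.2 s of the 83 s allowed.

- **Keys:** the last pictures from both cameras show each key lying flat, with its head well inside its pad.
- **Pads and turntable:** the pads moved less than about 1 mm from the start to the last picture. The turntable looked still, with the gripper well clear.
- **Left alone:** the two square-headed blanks measured unchanged. I checked the deadbolt and paperweight by eye only, and both looked unmoved.
- **Camera disagreement:** the two cameras differed by about 3–5 mm in position, so I used their mean. The smallest gap between a centred head and its pad edge is 13 mm.
- **Contact forces:** touching down on the counter and pads gave up to about 14 N at the wrist, well under the limits.

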